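# Pull-test the glue, then take the mosaic from the drying rack and hold it up leaning back

## Robot

A 6-joint arm with a two-finger parallel gripper is mounted at the origin on the work surface. World frame = base frame: x ahead of the robot, y to its left, z up, the work surface at z = 0. Lengths are in m, angles in rad, forces in N, time in s.
With the tool pointing down it reaches from about 0.35 to 0.875 m from the base axis. Payload 4.2 kg.
Tool frame: the origin (TCP) lies midway between the tips of the shut fingers; the grasp point (between the pads) lies 19 mm behind it (r.grasp_offset is the distance from the TCP to the grasp point, in m); z points along the fingers, y is the line along which they close (so a half turn about z gives the same grasp; the last joint's range is limited). The gripper opens to 85 mm and grips with 20 to 120 N. Pads are 22 mm wide; open, the fingers measure 114 mm over their backs; the gripper's body (76 mm by 85 mm) begins 54 mm behind the grasp point. The pads swing forward as they close: fully open they stand 13 mm farther back than shut.
Start: joints at [-1.038, 0.385, 0.008, 0, -1.194, -0.259], TCP at [0.169, -0.602, 0.231] pointing down, gripper open.
Joint ranges: [-3.14, 3.14], [-1.21, 2.06], [-1.07, 1.41], [-3.16, 2.05], [-2.99, -0.16], [-3.1, 3.1]. Speed limits (rad/s): [2.79, 2.79, 3.14, 3.14, 3.14, 3.14].

## Interface

Orientations are given as a 3x3 rotation matrix whose columns are the frame's x, y, z axes.
In Python, from rig import sensors, imaging, job, r gives the robot as it stands.
- The arm moves only by the tool jog_arm, never from a script. Its argument "steps" is a list of rows, each a list of 6 numbers: the shift along the world's x, y, z in m, then the turn, a rotation vector about the world's x, y, z in degrees. A call has 1 to 5 rows; each row is the pose to reach, as a shift and turn from the pose commanded when the call began; what a row does not reach only later rows make up. A row lasts 1/10 s, in which the tool goes at most 50 mm and 8.59 degrees, less where a joint would pass 70% of its speed; a pose out of reach is approached as far as the arm can. A call with a gripper value outside its range is refused whole. "grip" is the finger opening in m, from 0 to 0.0854, set as the call begins (left out, the last holds). The fingers move at their own pace and stop on an object; the grip force is fixed at half the most. Time passes only in rows, so rows that repeat a pose let the fingers close. It gives the time, the measured TCP pose, the force, the opening and the grip force at its end, in the units of the state.
- sensors.state(): the state, without advancing time (a new reading comes with each control period).
- imaging.read_camera(name): name is "scene" or "side" or "wrist"; returns (picture, depth): 400x640x3 uint8, blue, green, red; 400x640 float32, m along the optical axis (not along the pixel's ray), 0 where there is no reading.
- imaging.get_calibration(name): a dict with "camera_matrix" (3x3 intrinsics, pixels), "R" (3x3) and "t" (3): a world point X has camera coordinates R X + t. Camera axes: x right, y down, z forward; pixel columns grow to the right and rows downward; lengths in m; the calibration is good to about 2 mm. The wrist camera is an equidistant fisheye: a pixel r from the principal point sees the ray r / f radians off the axis. A picture is of the moment at which its call begins: read the wrist's pose just before it. get_calibration takes no time and is no camera call; for the wrist camera it gives the pose at the moment of the call.
- job.close_job(): hands the job in; it is judged then, once.
The state is a dict: "time": time; "joint_pos": joint angles; "joint_vel": joint speeds; "joint_torque": joint torques, N m; "tcp_pos": TCP position; "tcp_rot": TCP orientation; "ft_force": force on the tool from outside, world axes, zero at the start; "ft_torque": the same for the moment, N m; "grip_width": opening from 0.0 (shut) to 1.0 (fully open); "grip_force": force on a finger pad.
Only numpy, scipy, OpenCV 4.12 (cv2) and the standard library are available. Lean on these libraries where they do the work, as an engineer would, in place of code of your own. Each camera call takes 0.05 s, during which the arm holds its last target. There are 200 camera calls.

## Task

In the mosaic workshop, prove the glue first: pull the orange grip of the pull gauge out until its black pointer stands at the red rider (which stays where it is set), hold it there for a second, and let the grip go back fully home. Then draw the pale-framed mosaic panel straight up out of the drying rack, raise it well clear of the rack and the other panel, and lean it back so that its picture looks up at about 45 degrees, half-way between upright and lying flat, its top edge level and uppermost. Finish while still holding it up there, still; leave the dark-framed panel in its slot and the tile box, glue bottle and pencil where they are.

Things in the scene. Friction and masses are not known exactly. Their poses are not given: they have to be found in the camera images.
- gauge: Pull gauge fixed to the table; origin on the table under the home place of its orange grip, which pulls out towards the gauge's -y. Aluminium base 50 x 340 mm, 8 mm high. Blue spring barrel (34 wide, top at 44 mm) from 62 to 145 mm along +y, then a slate piece with glued white test tile to 213 mm. White scale strip, ticks every 10 mm, beside the grip's path on the +x side.
- pull (a joint): How far the orange grip is pulled out of the gauge along the gauge's -y, in m: 0 home (against its stop), 0.09 fully out. A spring of 120 N/m with 2.4 N preload (about 10 N at 60 mm) draws it home, damped, when it is let go.
- grip_center (a point): Orange grip: upright post 22 x 22 mm (sides along the gauge's x and y), from 24 to 86 mm above the table; this point is on its axis, 62 mm above the table. Free on all sides; at home the barrel (top at 44 mm) begins 51 mm behind its face, a thin rod at 30 mm height joins them. Axes as the gauge's.
- pointer_tip (a point): Tip of the thin black pointer (look only, cannot be touched) that moves with the orange grip: 46 mm to the gauge's +x of the grip's axis, 23.5 mm above the table. Axes as the gauge's.
- mark (a joint): Place of the red rider along the scale, in m, on the same scale as joint pull: the pointer stands at the rider when both joints are equal. Lies between 0.035 and 0.07 and stays where it is.
- mark_center (a point): Point of the red rider (18 x 8 x 12 mm, stiff on its track, not to be shifted; it stands 47 to 65 mm to the gauge's +x of the grip's path) on the scale that the pointer tip must meet. Axes as the gauge's.
- rack: Grey-painted drying rack fixed to the table, 200 (x) x 140 (y) mm, base 12 mm thick, two upright slots along its y at 55 mm either side of the origin in x; each slot is 19 mm wide, 120 mm long, with walls up to 56 mm above the table. Origin on the table under its centre.
- pale_panel_center (a point): Centre of the panel in the PALE OAK frame (blue and yellow flower), upright in either slot: 15 mm thick (x), 110 wide (y), 140 high (z), about 0.2 kg, flat faces. Foot on the rack base: top edge 152 mm and this point 82 mm above the table. +x points out of the picture (away from the robot at first, within 0.3 rad of world +x), z to its top edge. The two panels stand 110 mm apart.
- dark_panel_center (a point): Centre of the mosaic panel in the dark red-brown frame (red and white flower), same size and axes, in the other slot. Leave it.
- tile_box: Dark wooden box of tile pieces, 110 x 110 x 50 mm, origin under its centre. Leave it.
- glue: White glue bottle with red cap, diameter 52 mm, 130 mm high, origin under its centre. Leave it.
- pencil: Green pencil 165 mm long along its x, 8 mm thick, lying. Leave it.

How it is judged:
By the outcome, as a careful person would: the job done as asked, in the order asked, and still so for the second after the job is handed in, while the arm keeps its last pose, push and grip.
It also fails if it takes over 53 s, if anything falls off the work surface, if the arm or the gripper's body presses on something with over 40 N, if the wrist force passes 120 N, or if a joint passes its speed limit or range.

## Working session

There is one attempt and no reset: what is moved stays moved. The work goes in short steps, Python scripts to look and compute and a tool call to move; the robot and the scene stay as the last step left them, time stands still between calls to the robot, and variables do not carry over. Pictures are saved under pics/ and viewed, at most 10 in all, crops included, and the job is handed in when it is done.

Besides the shell and the picture viewer there is one more tool, called after ">>>" by a JSON object that holds its "api" and its "payload". jog_arm: Moves the arm, as the interface text tells. Its arguments: {"type":"object","properties":{"steps":{"type":"array","items":{"type":"array","items":{"type":"number"}}},"grip":{"type":"number"}},"required":["steps"]}

```bash
mkdir -p pics; ls; python3 - <<'E'
from rig import sensors, imaging
import cv2, numpy as np
for n in ("scene","side"):
    p,d=imaging.read_camera(n); cv2.imwrite(f"pics/{n}0.png",p); np.save(f"pics/{n}0.npy",d)
    c=imaging.get_calibration(n); np.savez(f"pics/{n}cal.npz",**c); print(n,c)
s=sensors.state(); print(s)
E
```

```text
pics
scene {'camera_matrix': array([[375.66906032,   0.        , 323.87199288],
       [  0.        , 375.66906032, 204.41790242],
       [  0.        ,   0.        ,   1.        ]]), 'R': array([[-0.48781662,  0.87290611, -0.00835864],
       [ 0.58600785,  0.32035877, -0.74428829],
       [-0.64701603, -0.36797443, -0.66780617]]), 't': array([ 0.31797619, -0.28456056,  1.2101429 ])}
side {'camera_matrix': array([[412.31246133,   0.        , 319.42981257],
       [  0.        , 412.31246133, 197.23739743],
       [  0.        ,   0.        ,   1.        ]]), 'R': array([[-0.91779678, -0.39678814,  0.01443054],
       [-0.26254747,  0.57922275, -0.77173171],
       [ 0.29785549, -0.71208158, -0.63578449]]), 't': array([0.55361787, 0.20465671, 0.68734966])}
{'time': 0.1, 'joint_pos': array([-1.03838478e+00,  3.85449247e-01,  6.78292974e-03, -4.63578972e-04,
       -1.19398970e+00, -2.58591859e-01]), 'joint_vel': array([-0.00145097, -0.00132534,  0.00299891,  0.00261156,  0.00017655,
        0.00067975]), 'joint_torque': array([-7.24711244e-04, -3.93318450e+01,  1.88930100e+01,  4.19796646e+00,
       -2.55496976e-03,  5.01136668e-06]), 'tcp_pos': array([ 0.16888843, -0.60121338,  0.23035309]), 'tcp_rot': array([[-9.62791240e-01, -2.70245630e-01, -5.72589945e-04],
       [-2.70246230e-01,  9.62789520e-01,  1.82105705e-03],
       [ 5.91508871e-05,  1.90803805e-03, -9.99998178e-01]]), 'ft_force': array([-0.6301995 , -0.89642168, -1.53811351]), 'ft_torque': array([-0.04314805, -0.0309917 , -0.01817615]), 'grip_force': 0.0, 'grip_width': 0.9999169821173265}
```

View pics/scene0.png

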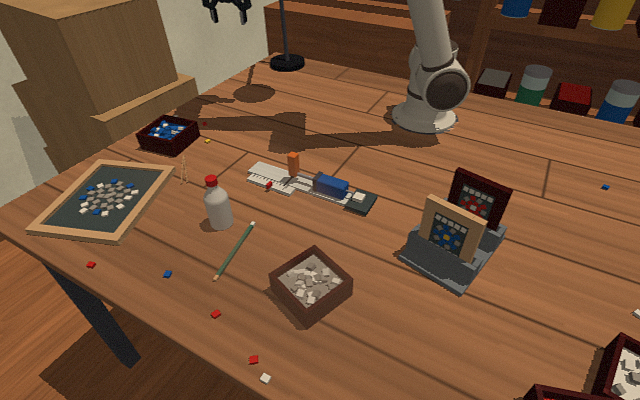

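View pics/side0.png

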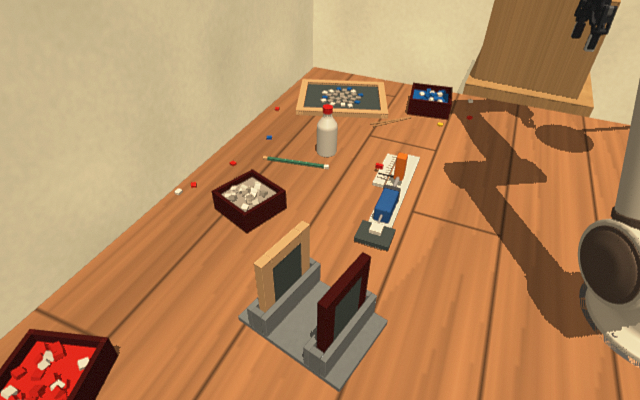

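The scene view shows the orange grip at about (293,163), the red rider near (268,184), the pale panel around (452,230) and the dark one behind it on the robot side. The side view has the grip at (400,165) and the rider at (378,167). I'll enlarge both.

```bash
python3 - <<'E'
import cv2, numpy as np
a=cv2.imread("pics/scene0.png");b=cv2.imread("pics/side0.png")
def crop(i,x,y,w,h,s): return cv2.resize(i[y:y+h,x:x+w],None,fx=s,fy=s,interpolation=cv2.INTER_CUBIC)
c=np.hstack([crop(a,240,145,80,60,5),crop(b,345,145,80,60,5)])
e=np.hstack([crop(a,395,160,133,100,3),crop(b,235,215,160,120,2.5)]) if 0 else np.hstack([crop(a,390,165,125,130,3),cv2.resize(b[215:375,235:395],(390,390),interpolation=cv2.INTER_CUBIC)])
cv2.imwrite("pics/c1.png",c);cv2.imwrite("pics/c2.png",e);print(c.shape,e.shape)
E
```

```text
(300, 800, 3) (390, 765, 3)
```

View pics/c1.png

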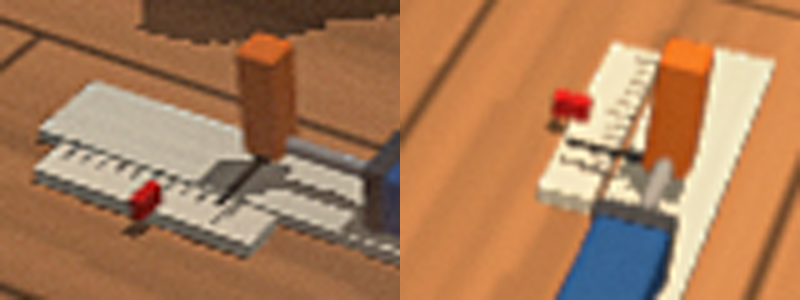

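View pics/c2.png

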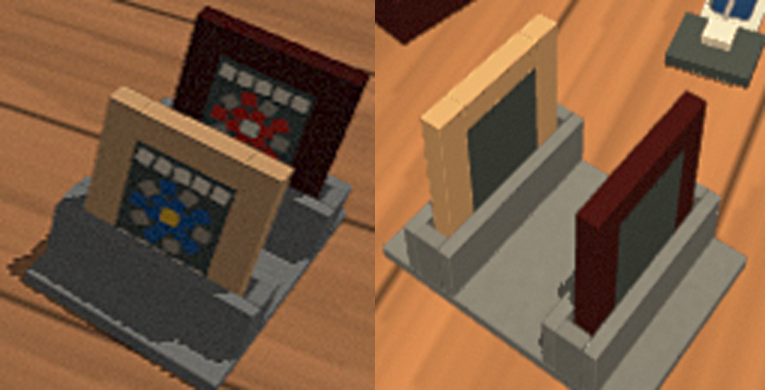

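```bash
cat > h.py <<'E'
import numpy as np
C={n:np.load(f"pics/{n}cal.npz") for n in("scene","side")}
def ray(n,u,v):
    c=C[n]; d=c["R"].T@np.linalg.inv(c["camera_matrix"])@[u,v,1]; return -c["R"].T@c["t"],d
def onz(n,u,v,z):
    o,d=ray(n,u,v); return o+d*(z-o[2])/d[2]
def tri(p,q):
    o1,d1=ray("scene",*p);o2,d2=ray("side",*q)
    s=np.linalg.lstsq(np.c_[d1,-d2],o2-o1,rcond=None)[0]
    a,b=o1+s[0]*d1,o2+s[1]*d2; return (a+b)/2,np.linalg.norm(a-b)
E
python3 - <<'E'
from h import *
np.set_printoptions(precision=4,suppress=True)
S=lambda u,v:(240+u/5,145+v/5); D=lambda u,v:(345+(u-400)/5,145+v/5)
g=[("grip top",S(265,40.5),D(688,47),.086),("tip",S(220,205),D(568,142),.0235),("rider ctr",S(147,200),D(572,105),.0235)]
P=lambda u,v:(390+u/3,165+v/3); Q=lambda u,v:(235+(u-375)/2.4375,215+v/2.4375)
g+=[("pale +y?",P(115,93),Q(549,20),.152),("pale -y?",P(290,172),Q(430,119),.152),
("pale a2",P(290,172),Q(549,20),.152),("pale b2",P(115,93),Q(430,119),.152),
("dark L",P(202,14),Q(698,100),.152),("dark R",P(366,78),Q(584,213),.152),
("slate cen",(358,203),(375,235),.02)]
for n,a,b,z in g: print(n,onz("scene",*a,z),onz("side",*b,z),*tri(a,b))
E
```

```text
grip top [ 0.4816 -0.1797  0.086 ] [ 0.484  -0.1819  0.086 ] [ 0.4835 -0.1785  0.0879] 0.0005983492535567127
tip [ 0.5352 -0.1759  0.0235] [ 0.5305 -0.177   0.0235] [ 0.5315 -0.1792  0.0207] 0.001992942056046445
rider ctr [ 0.5491 -0.2094  0.0235] [ 0.5376 -0.2065  0.0235] [ 0.5403 -0.2171  0.0152] 0.001456995058335095
pale +y? [0.5605 0.1683 0.152 ] [0.5542 0.1695 0.152 ] [0.5558 0.1671 0.1487] 0.0012812541986779045
pale -y? [0.5797 0.2751 0.152 ] [0.5814 0.2717 0.152 ] [0.5807 0.2741 0.1536] 0.002152697767754658
pale a2 [0.5797 0.2751 0.152 ] [0.5542 0.1695 0.152 ] [0.5555 0.2425 0.1711] 0.08909861097169945
pale b2 [0.5605 0.1683 0.152 ] [0.5814 0.2717 0.152 ] [0.5864 0.2092 0.1415] 0.09200100859525508
dark L [0.4554 0.1939 0.152 ] [0.4468 0.1956 0.152 ] [0.4479 0.1926 0.1475] 0.0016892881652234275
dark R [0.473  0.2989 0.152 ] [0.4762 0.2951 0.152 ] [0.4757 0.2979 0.1546] 0.0019216583103690184
slate cen [0.5017 0.0068 0.02  ] [0.4779 0.0172 0.02  ] [ 0.4819 -0.0016  0.0012] 0.0003565936990306449
```

The enlarged crops locate the grip, pointer and rider consistently in both views. The panel top edges agree to about 5 mm, with a panel yaw of about -0.2 rad. Next I move above the gauge for a wrist view.

>>> {"api": "jog_arm", "payload": {"steps": [[0.025, 0.033, 0, 0, 0, -2], [0.052, 0.07, 0, 0, 0, -5], [0.08, 0.107, 0, 0, 0, -8], [0.107, 0.144, 0, 0, 0, -11], [0.135, 0.18, 0, 0, 0, -14]], "grip": 0.06}}

```text
time: 0.6
tcp_pos: [0.3045, -0.4199, 0.231]
tcp_rot: [[-1.0, -0.027, -0.0], [-0.027, 1.0, 0.001], [0.0, 0.001, -1.0]]
ft_force: [0.9, -0.5, -0.1]
grip_width: 0.701
grip_force: 0.0
```

>>> {"api": "jog_arm", "payload": {"steps": [[0.028, 0.036, 0, 0, 0, 0], [0.056, 0.072, 0, 0, 0, 0], [0.084, 0.108, 0, 0, 0, 0], [0.112, 0.144, 0, 0, 0, 0], [0.14, 0.18, 0, 0, 0, 0]]}}

```text
time: 1.1
tcp_pos: [0.4446, -0.2399, 0.2312]
tcp_rot: [[-1.0, -0.03, -0.0], [-0.03, 1.0, 0.0], [0.0, 0.0, -1.0]]
ft_force: [-0.5, 0.3, -0.2]
grip_width: 0.703
grip_force: 0.0
```

>>> {"api": "jog_arm", "payload": {"steps": [[0.02, 0.03, 0, 0, 0, 0], [0.04, 0.06, 0, 0, 0, 0], [0.04, 0.06, 0, 0, 0, 0], [0.04, 0.06, 0, 0, 0, 0]]}}

```text
time: 1.5
tcp_pos: [0.484, -0.181, 0.2308]
tcp_rot: [[-1.0, -0.031, -0.001], [-0.031, 1.0, 0.0], [0.001, 0.0, -1.0]]
ft_force: [-0.0, -0.1, -1.0]
grip_width: 0.701
grip_force: 0.0
```

```bash
python3 - <<'E'
from rig import sensors, imaging
import cv2, numpy as np
c=imaging.get_calibration("wrist"); s=sensors.state()
p,d=imaging.read_camera("wrist"); cv2.imwrite("pics/w1.png",p); np.save("pics/w1.npy",d); np.savez("pics/w1cal.npz",**c); print(c,s["tcp_pos"],s["tcp_rot"],s["time"])
E
```

```text
{'camera_matrix': array([[309.70691629,   0.        , 323.79696572],
       [  0.        , 309.70691629, 199.17502564],
       [  0.        ,   0.        ,   1.        ]]), 'R': array([[-0.03143301,  0.99950518,  0.00116405],
       [ 0.94610302,  0.02937796,  0.32253063],
       [ 0.32233684,  0.01123942, -0.94655831]]), 't': array([ 0.19518718, -0.49438198,  0.22753853])} [ 0.48395785 -0.18096583  0.23078634] [[-9.99515593e-01 -3.10929228e-02 -1.34513106e-03]
 [-3.10932728e-02  9.99516458e-01  2.40045516e-04]
 [ 1.33701692e-03  2.81753763e-04 -9.99999066e-01]] 1.5
```

View pics/w1.png

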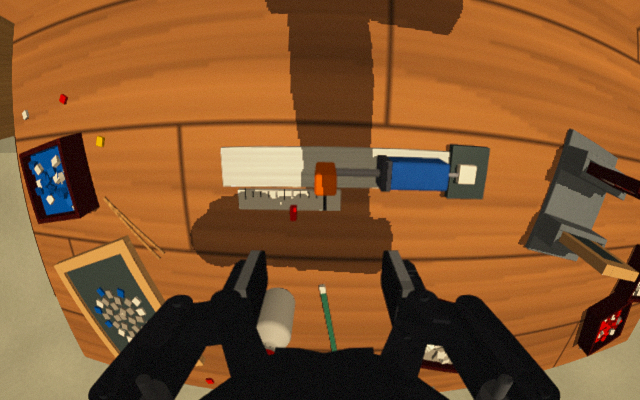

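The wrist view shows the gauge lying left to right: base corner at (221,148), grip at (326,178), pointer tip at (325,209), rider at (293,213) and slate end at (488,197). I'll enlarge it to get exact values.

```bash
python3 - <<'E'
import cv2
p=cv2.imread("pics/w1.png"); cv2.imwrite("pics/w1c.png",cv2.resize(p[135:230,215:349],None,fx=5.9,fy=5.9,interpolation=cv2.INTER_CUBIC)[:560,:790])
E
```

```text
(no output)
```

View pics/w1c.png

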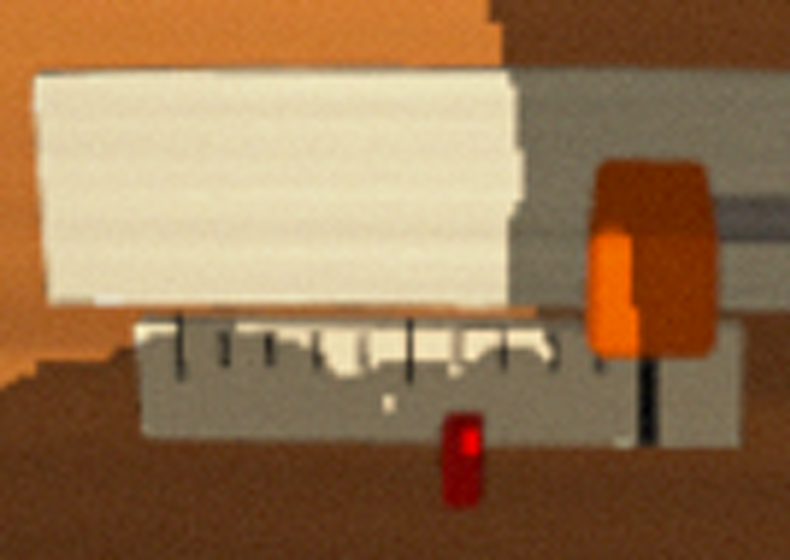

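```bash
cat >> h.py <<'E'
import cv2
def wz(u,v,z,c):
    K,R,t=c["camera_matrix"],c["R"],c["t"]; q=np.array([u-K[0,2],v-K[1,2]])/K[0,0]; r=np.hypot(*q)
    d=R.T@np.r_[q*np.sin(r)/r,np.cos(r)]; o=-R.T@t; return o+d*(z-o[2])/d[2]
E
python3 - <<'E'
from h import *
np.set_printoptions(precision=4,suppress=True)
c=np.load("pics/w1cal.npz"); f=lambda u,v,z:wz(214.5+(u+.5)/5.9,134.5+(v+.5)/5.9,z,c)
B=f(35,72,.008);B2=wz(447,150.5,.008,c);print("base",B,B2,"yaw",-np.arctan2((B2-B)[0],(B2-B)[1]))
a,b=f(140,440,.02),f(740,447,.02);print("strip",a,b,-np.arctan2((b-a)[0],(b-a)[1]))
t=f(648,442,.0235);r=f(463,440,.0265);print("tip",t,"rider",r)
print("grip top", f(652,261,.086), "edges L/R far", f(597,160,.086),f(710,160,.086),f(587,356,.05),f(716,356,.05))
print("ticks",[f(u,345,.022)[1] for u in(180,409,648)])
d=np.load("pics/w1.npy");print("rider depth",d[206:222,293], "tip",d[205:210,325])
E
```

```text
base [ 0.4609 -0.3086  0.008 ] [ 0.4557 -0.0255  0.008 ] yaw 0.018371458132764532
strip [ 0.5379 -0.2858  0.02  ] [ 0.5351 -0.1586  0.02  ] 0.021366051039455318
tip [ 0.5333 -0.1778  0.0235] rider [ 0.5329 -0.2156  0.0265]
grip top [ 0.478  -0.1791  0.086 ] edges L/R far [ 0.4615 -0.1885  0.086 ] [ 0.4609 -0.1703  0.086 ] [ 0.5065 -0.1901  0.05  ] [ 0.5057 -0.166   0.05  ]
ticks [np.float64(-0.2752162621334556), np.float64(-0.22707917776779263), np.float64(-0.1784414733758106)]
rider depth [0.3784 0.3754 0.3745 0.3748 0.3752 0.3743 0.376  0.3746 0.3766 0.378
 0.3785 0.3788 0.3796 0.3795 0.3799 0.3796] tip [0.3689 0.371  0.3712 0.3718 0.3714]
```

Gauge yaw is about 0.02, the grip is at about (0.486,-0.179), and the rider sits at about 38 mm of pull. I'll descend and close.

>>> {"api": "jog_arm", "payload": {"steps": [[0.001, 0.002, -0.04, 0, 0, 0], [0.001, 0.002, -0.08, 0, 0, 0], [0.001, 0.002, -0.12, 0, 0, 0], [0.001, 0.002, -0.155, 0, 0, 0], [0.001, 0.002, -0.185, 0, 0, 0]]}}

```text
time: 2.05
tcp_pos: [0.4835, -0.1809, 0.0446]
tcp_rot: [[-1.0, -0.027, -0.002], [-0.027, 1.0, 0.0], [0.002, 0.0, -1.0]]
ft_force: [-0.4, 0.6, 0.0]
grip_width: 0.705
grip_force: 0.0
```

>>> {"api": "jog_arm", "payload": {"steps": [[0, 0, 0, 0, 0, 0], [0, 0, 0, 0, 0, 0], [0, 0, 0, 0, 0, 0], [0, 0, 0, 0, 0, 0], [0, 0, 0, 0, 0, 0]], "grip": 0.0}}

```text
time: 2.55
tcp_pos: [0.4859, -0.1797, 0.0479]
tcp_rot: [[-1.0, -0.029, 0.003], [-0.029, 1.0, -0.0], [-0.003, -0.0, -1.0]]
ft_force: [-1.2, 1.6, 4.7]
grip_width: 0.256
grip_force: 59.7
```

>>> {"api": "jog_arm", "payload": {"steps": [[0, -0.008, 0, 0, 0, 0], [0, -0.017, 0, 0, 0, 0], [0.001, -0.026, 0, 0, 0, 0], [0.001, -0.034, 0, 0, 0, 0], [0.001, -0.036, 0, 0, 0, 0]]}}

```text
time: 3.05
tcp_pos: [0.4865, -0.2158, 0.0479]
tcp_rot: [[-1.0, -0.029, 0.002], [-0.029, 1.0, 0.0], [-0.002, 0.0, -1.0]]
ft_force: [-1.7, 8.0, 9.5]
grip_width: 0.249
grip_force: 60.3
```

>>> {"api": "jog_arm", "payload": {"steps": [[0, 0, 0, 0, 0, 0], [0, 0, 0, 0, 0, 0], [0, 0, 0, 0, 0, 0]]}}

```text
time: 3.35
tcp_pos: [0.4864, -0.2154, 0.0479]
tcp_rot: [[-1.0, -0.029, 0.002], [-0.029, 1.0, 0.0], [-0.002, 0.0, -1.0]]
ft_force: [-2.2, 6.0, 7.4]
grip_width: 0.252
grip_force: 60.4
```

```bash
cat > look.py <<'E'
import sys
from rig import sensors, imaging
import cv2, numpy as np
k=sys.argv[1]; c=imaging.get_calibration("wrist"); s=sensors.state()
p,d=imaging.read_camera("wrist"); q,_=imaging.read_camera("scene"); b,_=imaging.read_camera("side")
for n,i in(("w",p),("s",q),("d",b)): cv2.imwrite(f"pics/{n}{k}.png",i)
np.savez(f"pics/w{k}cal.npz",**c); np.save(f"pics/w{k}.npy",d); print(s["tcp_pos"],s["time"])
E
python3 look.py 2; python3 - <<'E'
import cv2,numpy as np
f=lambda n,x,y,w,h:cv2.resize(cv2.imread(f"pics/{n}.png")[y:y+h,x:x+w],(400,300),interpolation=cv2.INTER_CUBIC)
a=np.hstack([f("s2",240,145,80,60),f("d2",345,145,80,60)]); b=np.hstack([f("w2",0,0,640,400),f("w2",240,210,120,90)])
cv2.imwrite("pics/c3.png",np.vstack([a,b]))
E
```

```text
[ 0.48642609 -0.21537432  0.0478949 ] 3.35
```

View pics/c3.png

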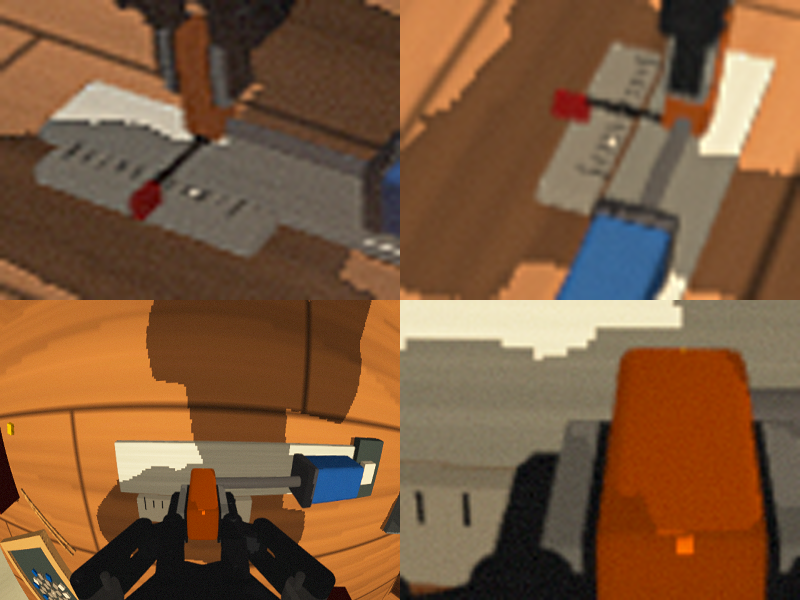

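The composite shows the pointer reaching almost to the rider. In the scene crop its tip is near (158,187) and the rider at (147,200), which leaves about 2 mm. I'll nudge it and look closer.

>>> {"api": "jog_arm", "payload": {"steps": [[0, -0.001, 0, 0, 0, 0], [0, -0.002, 0, 0, 0, 0], [0, -0.002, 0, 0, 0, 0]]}}

```text
time: 3.8
tcp_pos: [0.4865, -0.2173, 0.0479]
tcp_rot: [[-1.0, -0.029, 0.002], [-0.029, 1.0, 0.0], [-0.002, 0.0, -1.0]]
ft_force: [-1.7, 6.2, 8.5]
grip_width: 0.247
grip_force: 60.4
```

```bash
python3 look.py 3; python3 - <<'E'
import cv2,numpy as np
from h import *
f=lambda n,x,y,w,h:cv2.resize(cv2.imread(f"pics/{n}.png")[y:y+h,x:x+w],(400,300),interpolation=cv2.INTER_CUBIC)
o=[]
g=lambda i:np.clip(i.astype(float)*1.8,0,255).astype(np.uint8)
a=np.hstack([g(f("s3",260,165,32,24)),g(f("d3",372,155,32,24))]); b=np.hstack([f("scene0",260,165,32,24),f("side0",372,155,32,24)])
cv2.imwrite("pics/c4.png",np.vstack([a,b]))
# model: project gauge points for pull p, in both crops
def pr(n,X):
    c=C[n];q=c["camera_matrix"]@(c["R"]@X+c["t"]);return q[:2]/q[2]
E
```

```text
[ 0.48645897 -0.21728573  0.04789032] 3.8
```

View pics/c4.png

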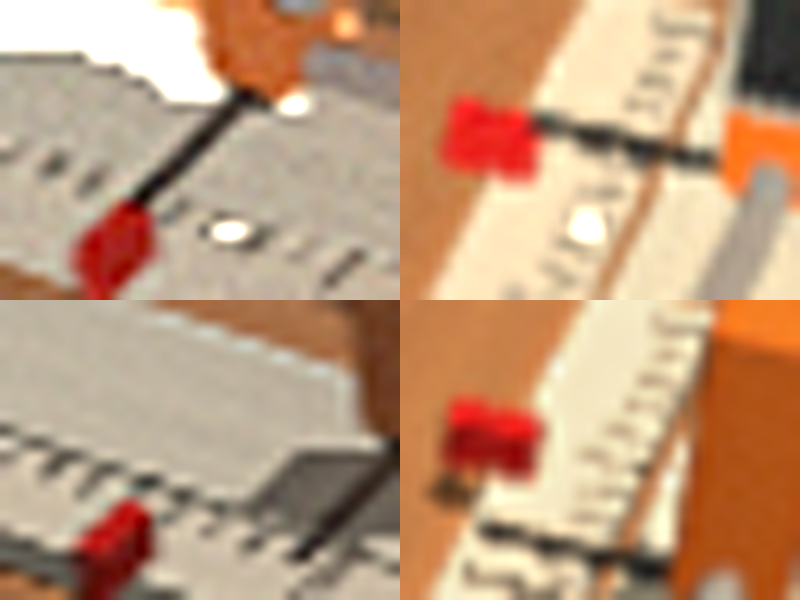

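The close crops show the pointer end touching the rider, with the tip at scene crop (138,207) and side crop (535,122). I'll work out the remaining offset by triangulation.

```bash
python3 - <<'E'
from h import *
from scipy.optimize import least_squares
np.set_printoptions(precision=4,suppress=True)
cs={}
for n,f,(x0,x1,y0,y1) in(("scene","s3",(262,278,176,196)),("side","d3",(372,388,156,176))):
    for g in(f,n+"0"):
        i=cv2.imread(f"pics/{g}.png").astype(float)[y0:y1,x0:x1]
        w=np.clip((i[...,2]-i[...,:2].max(2))/(i[...,2]+1)-.55,0,.25)/.25
        yy,xx=np.mgrid[y0:y1,x0:x1]; cs[g]=(w*xx).sum()/w.sum(),(w*yy).sum()/w.sum(); print(g,cs[g],w.sum())
ex=np.array([np.cos(.02),np.sin(.02),0]);ey=np.array([-np.sin(.02),np.cos(.02),0])
S=lambda u,v:(259.5+(u+.5)/12.5,164.5+(v+.5)/12.5);D=lambda u,v:(371.5+(u-399.5)/12.5,154.5+(v+.5)/12.5)
h,_=tri(S(300,253),D(482,227)); t,_=tri(S(138,207),D(535,122))
r,_=tri(cs["scene0"],cs["side0"]);r2,_=tri(cs["s3"],cs["d3"])
for n,p in(("home",h),("now",t),("rider0",r),("rider3",r2)): print(n,p,"gx",(p-h)@ex,"gy",(p-h)@ey)
# line check: pointer height plane assumption
for n,a,b in(("scene",S(300,253),S(138,207)),("side",D(482,227),D(535,122))):
    A,B=onz(n,*a,.0235),onz(n,*b,.0235);print(n,(B-A)@ex,(B-A)@ey,[((onz(n,*cs[n+"0"],z)-A)@ex,(onz(n,*cs[n+"0"],z)-A)@ey) for z in(.014,.018,.0235)])
E
```

```text
s3 (np.float64(268.81015389636025), np.float64(184.58028375209258)) 26.987177148895043
scene0 (np.float64(268.83668834054515), np.float64(184.571400697861)) 26.910481873031515
d3 (np.float64(378.6538895444073), np.float64(165.63321864863582)) 32.62277854134734
side0 (np.float64(378.62502182233646), np.float64(165.42346122648314)) 29.540535921783558
home [ 0.5323 -0.1791  0.0238] gx 0.0 gy 0.0
now [ 0.5336 -0.2171  0.0224] gx 0.0005381723915095796 gy -0.03805696948413345
rider0 [ 0.5421 -0.2169  0.0171] gx 0.008992897886522053 gy -0.038026875040218754
rider3 [ 0.5419 -0.2171  0.0166] gx 0.008809245707630777 gy -0.03819099872787776
scene 0.0025609790453056595 -0.0362592732161998 [(np.float64(0.006559333239650583), np.float64(-0.03993169745113597)), (np.float64(0.010491625251753562), np.float64(-0.0367397428228499)), (np.float64(0.015898526768395215), np.float64(-0.0323508052089566))]
side 9.575734239297168e-05 -0.03701494664488954 [(np.float64(0.009799840473124625), np.float64(-0.042479477286087225)), (np.float64(0.008615266075779155), np.float64(-0.036785622098381876)), (np.float64(0.006986476279429301), np.float64(-0.028956571215287108))]
```

The pointer stands at -0.0381 and the rider at -0.0381, so they are aligned. I'll hold over one second, then ease the grip home and let go.

>>> {"api": "jog_arm", "payload": {"steps": [[0, 0, 0, 0, 0, 0], [0, 0, 0, 0, 0, 0], [0, 0, 0, 0, 0, 0], [0, 0, 0, 0, 0, 0], [0, 0, 0, 0, 0, 0]]}}

```text
time: 4.45
tcp_pos: [0.4865, -0.2173, 0.0479]
tcp_rot: [[-1.0, -0.029, 0.002], [-0.029, 1.0, 0.0], [-0.002, 0.0, -1.0]]
ft_force: [-2.1, 6.1, 8.8]
grip_width: 0.251
grip_force: 60.4
```

>>> {"api": "jog_arm", "payload": {"steps": [[0, 0, 0, 0, 0, 0], [0, 0, 0, 0, 0, 0], [0, 0, 0, 0, 0, 0], [0, 0, 0, 0, 0, 0], [0, 0, 0, 0, 0, 0]]}}

```text
time: 4.95
tcp_pos: [0.4865, -0.2173, 0.0479]
tcp_rot: [[-1.0, -0.029, 0.002], [-0.029, 1.0, 0.0], [-0.002, 0.0, -1.0]]
ft_force: [-2.1, 7.1, 8.0]
grip_width: 0.248
grip_force: 60.4
```

>>> {"api": "jog_arm", "payload": {"steps": [[0, 0, 0, 0, 0, 0], [0, 0, 0, 0, 0, 0], [0, 0, 0, 0, 0, 0], [0, 0, 0, 0, 0, 0], [0, 0, 0, 0, 0, 0]]}}

```text
time: 5.45
tcp_pos: [0.4865, -0.2172, 0.0479]
tcp_rot: [[-1.0, -0.029, 0.002], [-0.029, 1.0, 0.0], [-0.002, 0.0, -1.0]]
ft_force: [-1.9, 5.9, 7.9]
grip_width: 0.248
grip_force: 60.4
```

>>> {"api": "jog_arm", "payload": {"steps": [[0, 0.008, 0, 0, 0, 0], [0, 0.017, 0, 0, 0, 0], [-0.001, 0.026, 0, 0, 0, 0], [-0.001, 0.034, 0, 0, 0, 0], [-0.001, 0.037, 0, 0, 0, 0]]}}

```text
time: 5.95
tcp_pos: [0.4859, -0.1805, 0.0479]
tcp_rot: [[-1.0, -0.03, 0.003], [-0.03, 1.0, -0.0], [-0.003, -0.0, -1.0]]
ft_force: [-1.5, 1.2, 6.4]
grip_width: 0.25
grip_force: 60.2
```

>>> {"api": "jog_arm", "payload": {"steps": [[0, 0, 0, 0, 0, 0], [0, 0, 0, 0, 0, 0], [0, 0, 0, 0, 0, 0], [0, 0, 0, 0, 0, 0], [0, 0, 0, 0, 0, 0]], "grip": 0.06}}

```text
time: 6.45
tcp_pos: [0.4849, -0.181, 0.0461]
tcp_rot: [[-1.0, -0.029, -0.0], [-0.029, 1.0, -0.0], [0.0, -0.0, -1.0]]
ft_force: [0.5, -0.3, 0.4]
grip_width: 0.703
grip_force: 0.0
```

>>> {"api": "jog_arm", "payload": {"steps": [[0, 0, 0.03, 0, 0, 0], [0, 0, 0.07, 0, 0, 0], [0, 0, 0.11, 0, 0, 0], [0, 0, 0.15, 0, 0, 0], [0, 0, 0.19, 0, 0, 0]]}}

```text
time: 6.95
tcp_pos: [0.4846, -0.1808, 0.238]
tcp_rot: [[-1.0, -0.029, 0.0], [-0.029, 1.0, 0.0], [-0.0, 0.0, -1.0]]
ft_force: [0.1, 1.1, -0.4]
grip_width: 0.701
grip_force: 0.0
```

Released cleanly. Now over the pale panel, turning +75° so the fingers close across its thickness.

>>> {"api": "jog_arm", "payload": {"steps": [[0.008, 0.035, 0.01, 0, 0, 6], [0.016, 0.07, 0.02, 0, 0, 12], [0.024, 0.11, 0.03, 0, 0, 19], [0.032, 0.15, 0.03, 0, 0, 26], [0.04, 0.19, 0.03, 0, 0, 33]]}}

```text
time: 7.45
tcp_pos: [0.5251, 0.0108, 0.2668]
tcp_rot: [[-0.82, -0.573, 0.001], [-0.573, 0.82, 0.0], [-0.001, -0.0, -1.0]]
ft_force: [0.2, 0.4, -0.1]
grip_width: 0.703
grip_force: 0.0
```

>>> {"api": "jog_arm", "payload": {"steps": [[0.008, 0.04, 0, 0, 0, 8], [0.016, 0.08, 0, 0, 0, 16], [0.024, 0.12, 0, 0, 0, 24], [0.032, 0.16, 0, 0, 0, 32], [0.04, 0.2, 0, 0, 0, 40]]}}

```text
time: 7.95
tcp_pos: [0.565, 0.2108, 0.2661]
tcp_rot: [[-0.258, -0.966, -0.0], [-0.966, 0.258, -0.0], [0.0, 0.0, -1.0]]
ft_force: [0.8, -0.3, 0.1]
grip_width: 0.702
grip_force: 0.0
```

>>> {"api": "jog_arm", "payload": {"steps": [[0.004, 0.012, 0, 0, 0, 2], [0.004, 0.012, 0, 0, 0, 2], [0.004, 0.012, 0, 0, 0, 2]]}}

```text
time: 8.25
tcp_pos: [0.5687, 0.2205, 0.2659]
tcp_rot: [[-0.232, -0.973, -0.001], [-0.973, 0.232, -0.001], [0.001, 0.001, -1.0]]
ft_force: [-0.2, -0.1, 0.2]
grip_width: 0.706
grip_force: 0.0
```

```bash
python3 look.py 4; python3 - <<'E'
from h import *
np.set_printoptions(precision=4,suppress=True)
c=np.load("pics/w4cal.npz");d=np.load("pics/w4.npy");K,R,t=c["camera_matrix"],c["R"],c["t"]
v,u=np.mgrid[:400,:640];q=np.stack([u-K[0,2],v-K[1,2]],-1)/K[0,0];r=np.linalg.norm(q,axis=-1)+1e-9
ray_=np.dstack([q*(np.tan(r)/r)[...,None],np.ones_like(r)])
X=(ray_*d[...,None]-t)@R; ok=(d>0)&(r<1.2)&(abs(X[...,2]-.152)<.006)
print(-R.T@t)
for n,cx,cy in(("pale",.569,.2215),("dark",.462,.246)):
    m=ok&(np.hypot(X[...,0]-cx,X[...,1]-cy)<.075); P=X[m]; print(n,m.sum())
    if m.sum()>20:
        box=cv2.minAreaRect(P[:,:2].astype(np.float32)*1000);print(box,P.mean(0)); w,V=np.linalg.eigh(np.cov(P[:,:2].T));a=V[:,1];a=a*np.sign(a[1]);print("yaw",-np.arctan2(a[0],a[1]))
import cv2
a=cv2.imread("pics/s4.png")[145:205,240:320];b=cv2.imread("pics/scene0.png")[145:205,240:320]
o=lambda i:np.argwhere((i[...,2]>120)&(i[...,0]<50)&(i[...,1]>50)&(i[...,1]<130)).mean(0)
print("orange",o(a[:30,45:65]),o(b[:30,45:65]))
cv2.imwrite("pics/c5.png",np.vstack([np.hstack([cv2.resize(a,(400,300)),cv2.resize(b,(400,300))]),cv2.resize(cv2.imread("pics/w4.png"),(480,300))[:,:].copy().repeat(1,1) if 0 else np.hstack([cv2.resize(cv2.imread("pics/w4.png"),(480,300)),np.zeros((300,320,3),np.uint8)])]))
E
```

```text
[0.56872663 0.2205297  0.26591968] 8.25
[0.5493 0.14   0.4097]
pale 2081
((568.7708740234375, 220.40049743652344), (109.33785247802734, 15.665294647216797), 77.08747863769531) [0.5674 0.2169 0.1531]
yaw -0.22239713045644321
dark 1955
((461.31402587890625, 244.5611572265625), (109.62494659423828, 16.44477081298828), 77.1520004272461) [0.4618 0.2413 0.1526]
yaw -0.224407999059842
orange [15.8145  9.6935] [14.9636  9.4273]
```

View pics/c5.png

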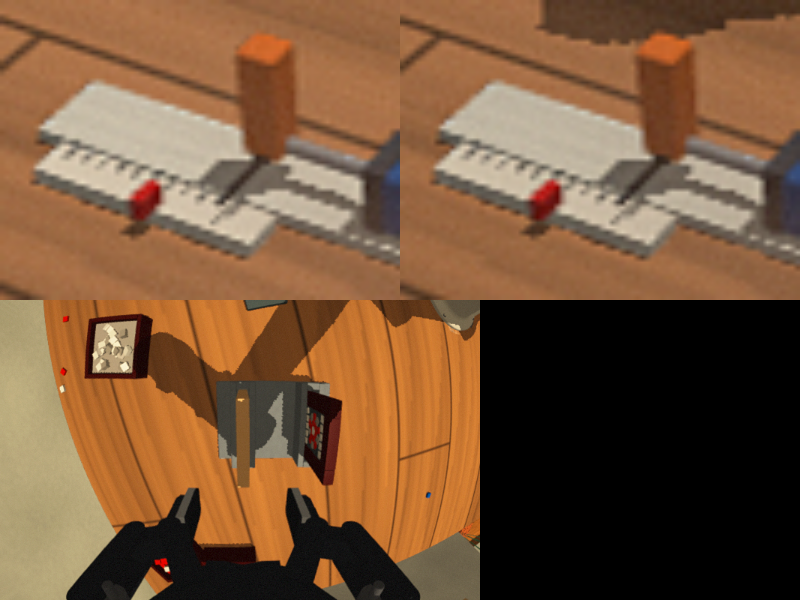

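The gauge is home and unchanged: both crops match, with the pointer at (220,205) and the rider at (147,200). The panel centre is (0.5688,0.2204) with yaw -0.2235, directly under the gripper. Descending and gripping.

>>> {"api": "jog_arm", "payload": {"steps": [[0, 0, -0.035, 0, 0, 0.6], [0, 0, -0.075, 0, 0, 0.6], [0, 0, -0.115, 0, 0, 0.6], [0, 0, -0.145, 0, 0, 0.6], [0, 0, -0.164, 0, 0, 0.6]]}}

```text
time: 8.9
tcp_pos: [0.5678, 0.2193, 0.1]
tcp_rot: [[-0.222, -0.975, -0.003], [-0.975, 0.222, -0.002], [0.002, 0.003, -1.0]]
ft_force: [-0.4, 0.3, -0.6]
grip_width: 0.704
grip_force: 0.0
```

>>> {"api": "jog_arm", "payload": {"steps": [[0, 0, 0, 0, 0, 0], [0, 0, 0, 0, 0, 0], [0, 0, 0, 0, 0, 0], [0, 0, 0, 0, 0, 0], [0, 0, 0, 0, 0, 0]], "grip": 0.0}}

```text
time: 9.4
tcp_pos: [0.57, 0.2217, 0.1044]
tcp_rot: [[-0.22, -0.976, 0.003], [-0.976, 0.22, 0.001], [-0.002, -0.003, -1.0]]
ft_force: [-0.6, -0.7, 5.7]
grip_width: 0.171
grip_force: 59.3
```

>>> {"api": "jog_arm", "payload": {"steps": [[0, 0, 0.005, 0, 0, 0], [0, 0, 0.015, 0, 0, 0], [0, 0, 0.025, 0, 0, 0], [0, 0, 0.035, 0, 0, 0], [0, 0, 0.045, 0, 0, 0]]}}

```text
time: 9.9
tcp_pos: [0.569, 0.2214, 0.1483]
tcp_rot: [[-0.22, -0.975, 0.0], [-0.975, 0.22, 0.0], [-0.0, -0.0, -1.0]]
ft_force: [0.2, 0.2, -1.7]
grip_width: 0.169
grip_force: 58.4
```

>>> {"api": "jog_arm", "payload": {"steps": [[0, 0, 0.025, 0, 0, 0], [0, 0, 0.055, 0, 0, 0], [0, 0, 0.085, 0, 0, 0], [0, 0, 0.115, 0, 0, 0], [0, 0, 0.145, 0, 0, 0]]}}

```text
time: 10.4
tcp_pos: [0.5687, 0.2212, 0.2942]
tcp_rot: [[-0.22, -0.975, 0.0], [-0.975, 0.22, 0.0], [-0.0, -0.0, -1.0]]
ft_force: [-0.6, -0.1, -1.9]
grip_width: 0.167
grip_force: 58.5
```

>>> {"api": "jog_arm", "payload": {"steps": [[0, 0, 0.03, 0, 0, 0], [0, 0, 0.06, 0, 0, 0], [0, 0, 0.085, 0, 0, 0], [0, 0, 0.1, 0, 0, 0], [0, 0, 0.105, 0, 0, 0]]}}

```text
time: 10.9
tcp_pos: [0.5692, 0.2213, 0.4001]
tcp_rot: [[-0.22, -0.975, 0.004], [-0.975, 0.22, 0.002], [-0.003, -0.003, -1.0]]
ft_force: [0.8, 0.2, -2.4]
grip_width: 0.168
grip_force: 58.8
```

>>> {"api": "jog_arm", "payload": {"steps": [[0, 0, 0, -0.67, -2.93, 0], [0, 0, 0, -1.55, -6.82, 0], [0, 0, 0, -2.66, -11.7, 0], [0, 0, 0, -3.77, -16.57, 0], [0, 0, 0, -4.88, -21.45, 0]]}}

```text
time: 11.4
tcp_pos: [0.5684, 0.2212, 0.3967]
tcp_rot: [[-0.22, -0.904, 0.367], [-0.975, 0.203, -0.084], [0.001, -0.377, -0.926]]
ft_force: [-0.4, -0.9, -2.5]
grip_width: 0.169
grip_force: 58.9
```

>>> {"api": "jog_arm", "payload": {"steps": [[0, 0, 0, -1.11, -4.87, 0], [0, 0, 0, -2.22, -9.75, 0], [0, 0, 0, -3.33, -14.62, 0], [0, 0, 0, -4.44, -19.5, 0], [0, 0, 0, -5.1, -22.43, 0]]}}

```text
time: 11.9
tcp_pos: [0.5675, 0.2207, 0.3953]
tcp_rot: [[-0.219, -0.69, 0.69], [-0.976, 0.152, -0.158], [0.004, -0.707, -0.707]]
ft_force: [0.3, -0.1, -1.0]
grip_width: 0.166
grip_force: 59.1
```

>>> {"api": "jog_arm", "payload": {"steps": [[0, 0, 0, 0, 0, 0], [0, 0, 0, 0, 0, 0], [0, 0, 0, 0, 0, 0], [0, 0, 0, 0, 0, 0], [0, 0, 0, 0, 0, 0]]}}

```text
time: 12.4
tcp_pos: [0.5693, 0.2216, 0.3977]
tcp_rot: [[-0.221, -0.69, 0.69], [-0.975, 0.156, -0.156], [0.0, -0.707, -0.707]]
ft_force: [0.4, 0.2, -2.2]
grip_width: 0.166
grip_force: 59.1
```

```bash
python3 look.py 5; python3 - <<'E'
import cv2,numpy as np
from rig import sensors
print(sensors.state()["tcp_rot"])
cv2.imwrite("pics/c6.png",np.hstack([cv2.imread("pics/s5.png")[60:330,250:650],cv2.imread("pics/d5.png")[60:330,150:550]]))
E
```

```text
[0.56934537 0.22155598 0.39768992] 12.4
[[-0.22068731 -0.68991759  0.6894279 ]
 [-0.97534407  0.15536241 -0.15673692]
 [ 0.00102438 -0.70701926 -0.70719355]]
```

View pics/c6.png

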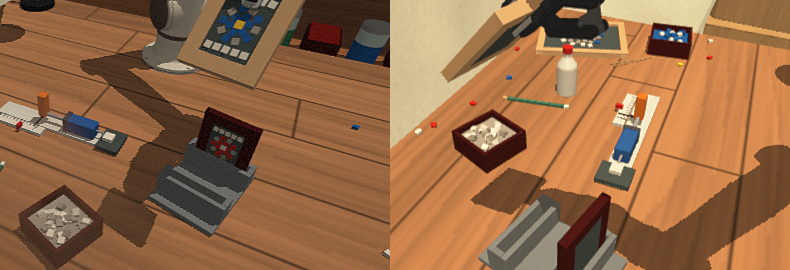

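The panel is held leaned back, with its lower edge away from the robot and its picture towards the scene camera. The dark panel, box, bottle, pencil and gauge are undisturbed. I'll check tilt and level numerically from depth.

```bash
python3 - <<'E'
from rig import imaging
from h import *
np.set_printoptions(precision=3,suppress=True)
c=C["scene"];p,d=imaging.read_camera("scene")
K,R,t=c["camera_matrix"],c["R"],c["t"]
v,u=np.mgrid[:400,:640]; X=(np.stack([(u-K[0,2])/K[0,0]*d,(v-K[1,2])/K[1,1]*d,d],-1)-t)@R
hsv=cv2.cvtColor(p,cv2.COLOR_BGR2HSV)
n=np.array([.69,-.156,.707]);g=np.array([.569,.2216,.3977])-.019*np.array([.69,-.157,-.707])
m=(d>0)&(abs((X-g)@n-.0075)<.008)&(np.linalg.norm(X-g,axis=-1)<.14)&(X[...,2]>.28)
P=X[m];q=P.mean(0);nn=np.linalg.svd(P-q,full_matrices=False)[2][2];nn*=np.sign(nn[2]);print(m.sum(),"normal",nn,"elev",np.degrees(np.arcsin(nn[2])))
h=np.cross([0,0,1],nn);h/=np.linalg.norm(h);w=np.cross(nn,h)
fr=m&(hsv[...,2]>0); Q=X[fr]-q; 
print("rect (angle from level)",cv2.minAreaRect(np.c_[Q@h,Q@w].astype(np.float32)*1000),"z range",P[:,2].min(),P[:,2].max())
E
```

```text
9108 normal [ 0.698 -0.158  0.699] elev 44.314026146935504
rect (angle from level) ((-4.077644348144531, 26.039344787597656), (190.68385314941406, 110.79692077636719), 89.65191650390625) z range 0.33136886065374394 0.4746792039739897
```

```bash
python3 -c "
from rig import job,sensors
s=sensors.state();print(s['time'],abs(s['joint_vel']).max(),s['grip_force']);print(job.close_job())"
```

```text
12.6 0.0030184039934104947 59.1312038898468
the job is handed in; nothing more can be done
None
```

I handed the job in at 12.6 s, with no verdict returned: the pointer was held at the rider for over a second and the grip went fully home. The pale panel is now held still, raised clear of the rack and leaned back about 44–45° with its top edge level, and I saw nothing else moved.

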